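# Click the specimen stage on four steps and hold it

### The arm

A 7-joint arm with a two-finger parallel gripper is mounted at the origin on the work surface. World frame = base frame: x ahead of the robot, y to its left, z up, the work surface at z = 0. Lengths are in m, angles in rad, forces in N, time in s.
With the tool pointing down it reaches from about 0.4 to 0.85 m from the base axis. Payload 4.4 kg.
Tool frame: the origin (TCP) lies between the finger pads; the fingertips stand 22 mm ahead of it and the grasp point (between the pads) lies 3 mm ahead of it; z points along the fingers, y is the line along which they close (so a half turn about z gives the same grasp; the last joint's range is limited). The gripper opens to 94 mm and grips with 3 to 60 N. Pads are 16 mm wide; open, the fingers measure 119 mm over their backs; the gripper's body (75 mm by 177 mm) begins 78 mm behind the grasp point.
Start: joints at [1.187, 0.628, 0.038, 1.517, -0.027, 0.996, -0.02], TCP at [0.203, -0.617, 0.227] pointing down, gripper open.
Joint ranges: [-3.06, 3.06], [-0.37, 2.12], [-1.25, 1.32], [0.18, 2.47], [-1.1, 4.24], [0.23, 1.98], [-2.94, 2.94]. Speed limits (rad/s): [2.57, 2.57, 3.14, 3.14, 3.14, 3.14, 3.14].

### API

Orientations are given as a unit quaternion [w, x, y, z].
In Python, from bench import bot, snapshot, close_job gives the robot as it stands.
- The arm moves only by the shell command python3 -m jog 'ROWS' [FORCE]. ROWS is JSON, a list of rows, each an object with "rotation": the turn, a rotation vector about the tool's x, y, z in rad, a list of three; "travel": the shift along the tool's x, y, z in m, a list of three; "fingers": the closure in counts, from 0 (fully open) to 255 (shut). In form: [{"rotation": [ax, ay, az], "travel": [dx, dy, dz], "fingers": fingers}, ...]. A call has 1 to 20 rows; each row shifts and turns the commanded pose from where the row before left it, along the tool's axes as they then stand; what a row does not reach is not made up. A row lasts 1/8 s, in which the tool goes at most 62.5 mm and 10.7 degrees, less where a joint would pass 70% of its speed; a pose out of reach is approached as far as the arm can. A call with a gripper value outside its range is refused whole. The fingers move at their own pace and stop on an object; FORCE is the grip in N (left out, the last holds). Time passes only in rows, so rows that do not move let the fingers close. It gives the time, the measured TCP pose, the force, the opening and the grip force at its end, in the units of the state.
- bot.get_obs(): the state, without advancing time (a new reading comes with each control period).
- snapshot(name): name is "scene" or "top" or "wrist"; returns a dict with "frame" (400x640x3 uint8, red, green, blue), "intrinsics" (3x3 intrinsics, pixels), "xyz" and "rotation" of the camera in the world. Camera axes: x right, y down, z forward; pixel columns grow to the right and rows downward; lengths in m; the calibration is good to about 2 mm. A picture is of the moment at which its call begins. There is no depth.
- close_job(): hands the job in; it is judged then, once.
The state is a dict: "time": time; "joint_positions": joint angles; "dq": joint speeds; "effort": joint torques, N m; "ee_pos": TCP position; "eef_rot": TCP orientation; "force": force on the tool from outside, world axes, zero at the start; "ft_torque": the same for the moment, N m; "grip_width": opening from 0.0 (shut) to 1.0 (fully open); "gripper_force": force on a finger pad.
Only numpy, scipy, OpenCV 4.12 (cv2) and the standard library are available. Lean on these libraries where they do the work, as an engineer would, in place of code of your own. Each camera call takes 0.05 s, during which the arm holds its last target. There are 200 camera calls.

### The job

Take the handle rod out of its stand and push its bare end down through the eye of the stage's lever until the handle's shoulder rests on the eye. With the rod, swing the lever four clicks away from its rest, no further, and finish still gripping the rod and holding the lever at the fourth click against its return spring, so the picture can be taken. Leave the loose samples on the dark mat undisturbed.

Things in the scene. Friction and masses are not known exactly. Their poses are not given: they have to be found in the camera images.
- rod_grip (a point): Middle of the handle of a loose straight rod, 101 mm long, 80 g, upright in the stand. Above: black round handle, 22 mm diameter, 56 mm long; below: bare steel shaft, 10 mm diameter, 45 mm long, tip tapered over 4 mm; the step between is the shoulder. This point is 28 mm above the shoulder, 73 mm above the tip, at first about 83 mm above the table; z up along the rod.
- rod_shoulder (a point): The rod's shoulder: on its axis at the underside of the handle, 45 mm above the tip.
- rod_tip (a point): Lower end of the rod's shaft, on its axis.
- stand: Fixed grey block 60 x 60 x 40 mm with a 12 mm round hole in the middle of its top, 30 mm deep, in which the rod stands loosely (leaning up to 4 degrees); origin at the centre of its underside. The shoulder stands 15 mm above its top.
- stage: Fixed low microscope stage, a beige box with black top, 220 (x) x 200 (y) x 80 mm high; origin at the centre of its underside. On its top, a lever on the -y side and a small aluminium sample carriage on the +y side, which the lever drives. x and y axes along its sides.
- lever_eye (a point): Centre of the upper rim of the eye: a 12 mm round upright hole through the 34 x 34 x 14 mm square end of the flat aluminium lever, rims bevelled 1.5 mm. Top face 102 mm above the table; open below, free air down to the table, about 55 mm beside the box on its -y side. Its y axis points along the lever towards the hub.
- lever_hub (a point): On the lever's upright pivot axis, at the same height as the eye's top; 110 mm from the eye. The toothed steel hub is 36 mm in radius.
- lever (a joint): Lever angle, rad: 0 at the rest stop, growing anticlockwise from above (eye moves to the stage's +x side). Notches every 0.16 (17.6 mm at the eye): clicks 1 to 4 at 0.16, 0.32, 0.48, 0.64; end stop 1.12. Felt at the eye: the push falls to about 3 N after each crest between notches and steps up to about 7 N on leaving a notch. The spring beats the notches: let go, it returns to 0.
- mount_a_c (a point): Centre of a loose bystander sample: grey resin disc, 30 mm diameter, 20 mm high.
- mount_b_c (a point): Centre of a loose bystander sample: brown resin disc, 30 mm diameter, 20 mm high.
- sleeve_c (a point): Centre of a loose bystander sample: steel sleeve, 32 mm diameter, 30 mm high.
- coupon_c (a point): Centre of a loose bystander sample: steel block 34 x 20 x 16 mm.
There are look-alikes about, which are no part of the job. What is shaped like the part that bears rod_grip but pink or white is not meant.

How it is judged:
By the outcome, as a careful person would: the job done as asked, in the order asked, and still so for the second after the job is handed in, while the arm keeps its last pose, push and grip.
It also fails if it takes over 64 s, if anything falls off the work surface, if the arm or the gripper's body presses on something with over 40 N, if the wrist force passes 120 N, or if a joint passes its speed limit or range.

## Working session

There is one attempt and no reset: what is moved stays moved. The work goes in short steps, Python scripts to look and compute and a shell command to move; the robot and the scene stay as the last step left them, time stands still between calls to the robot, and variables do not carry over. Pictures are saved under pics/ and viewed, at most 10 in all, crops included, and the job is handed in when it is done.

```bash
mkdir -p pics; ls
cat > h.py <<'E'
import numpy as np,cv2
from bench import bot,snapshot,close_job
from scipy.spatial.transform import Rotation as R
def snap(n,f):
    s=snapshot(n); cv2.imwrite('pics/'+f,s['frame'][:,:,::-1]); 
    np.savez('pics/'+f+'.npz',**s); return s
def load(f): return dict(np.load('pics/'+f+'.npz'))
def rot(s):
    r=np.array(s['rotation'],float)
    return r if r.shape==(3,3) else R.from_quat(r,scalar_first=True).as_matrix()
def ray(s,u,v):
    d=rot(s)@np.linalg.inv(s['intrinsics'])@[u,v,1.]
    return np.array(s['xyz'],float),d/np.linalg.norm(d)
def onz(s,u,v,z):
    o,d=ray(s,u,v); return o+d*(z-o[2])/d[2]
def proj(s,p):
    q=np.array(s['intrinsics'])@(rot(s).T@(np.array(p)-s['xyz'])); return q[:2]/q[2]
def cross(a,b):
    (o1,d1),(o2,d2)=a,b
    t=np.linalg.lstsq(np.c_[d1,-d2],o2-o1,rcond=None)[0]
    p,q=o1+t[0]*d1,o2+t[1]*d2; return (p+q)/2,np.linalg.norm(p-q)
E
python3 - <<'E'
from h import *
a=snap('scene','s0.png');b=snap('top','t0.png')
for s in(a,b): print(s['xyz'],s['rotation'],s['intrinsics'])
print(bot.get_obs())
E
```

```text
pics
[ 1.00627063 -0.35959421  0.81555585] [-0.25710049  0.84227027  0.45247921 -0.14050867] [[432.81492679   0.         322.94875526]
 [  0.         432.81492679 199.05189672]
 [  0.           0.           1.        ]]
[ 0.46021365 -0.10565572  1.04054493] [ 0.04766941 -0.6986282   0.71263888 -0.0423332 ] [[468.73562434   0.         322.7435701 ]
 [  0.         468.73562434 199.90984931]
 [  0.           0.           1.        ]]
{'time': 0.1, 'joint_positions': array([ 1.18719507,  0.62921679,  0.03842412,  1.51823758, -0.02697949,
        0.99630298, -0.01997982]), 'dq': array([-0.00041666, -0.00153737, -0.00133541, -0.00202348,  0.00189642,
       -0.00122896, -0.00016945]), 'effort': array([ 2.55268198e-03, -5.50789261e+01,  1.14743203e+00, -1.87115943e+01,
       -5.20563300e-02,  1.92020391e-02,  3.76034495e-05]), 'ee_pos': array([ 0.20297592, -0.61691967,  0.22667929]), 'eef_rot': array([-8.11751918e-04,  9.87397646e-01,  1.58256787e-01, -1.39678195e-04]), 'force': array([-0.56497238,  0.38203308,  0.70946358]), 'ft_torque': array([-0.00765896,  0.05721834,  0.00589574]), 'gripper_force': 0.0, 'grip_width': 0.9972440430729919}
```

View pics/s0.png

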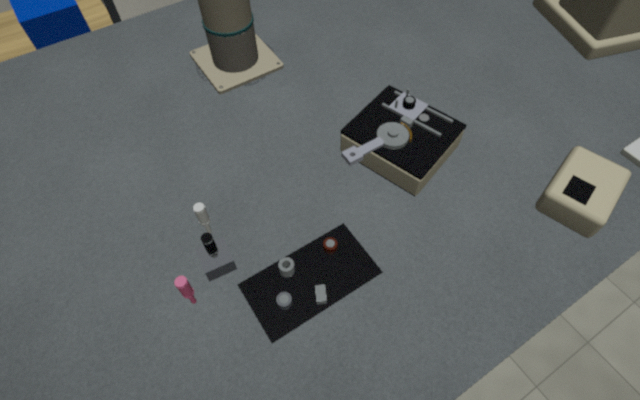

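View pics/t0.png

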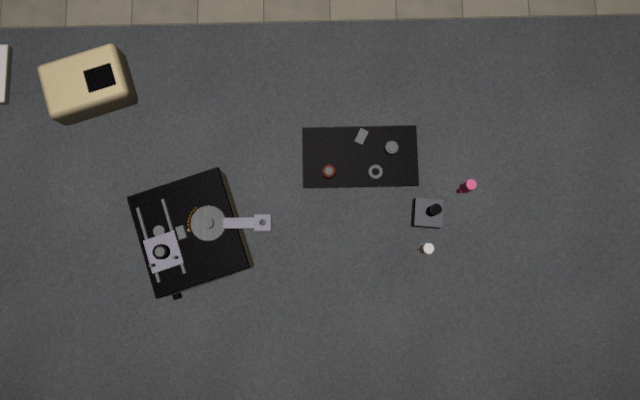

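The scene view shows the black rod at about (209,243), with white and pink look-alikes at (201,212) and (186,288), the lever eye at (352,155) and the mat around (310,280). In the top view the rod is at (434,210) in its stand, the eye at (262,222) and the hub at (208,223).

Run:
```python
from h import *
s,t=load('s0.png'),load('t0.png')
print(rot(t).round(3).tolist())
for n,z,uv in [('standctr',.04,(429,213)),('eye',.102,(262,222)),('hub',.102,(208,223)),('handle',.111,(435,209)),('mat',0,(303,127)),('mat',0,(418,186)),('white',.1,(428,248)),('pink',.1,(470,185))]: print(n,onz(t,*uv,z).round(4))
for n,z,uv in [('eye',.102,(352,155)),('hub',.102,(394,134)),('handletop',.111,(207,237)),('base',0,(235,60))]: print(n,onz(s,*uv,z).round(4))
def crop(im,x,y,w,h,k): return cv2.resize(im['frame'][y:y+h,x:x+w,::-1],None,fx=k,fy=k,interpolation=cv2.INTER_CUBIC)
A=np.hstack([crop(t,400,165,80,100,5),crop(t,190,180,80,100,5)][:2])
B=np.hstack([crop(s,170,190,80,60,5),crop(s,335,120,80,60,5)]) 
cv2.imwrite('pics/c0.png',np.vstack([A[:300],B]) if 0 else np.vstack([np.hstack([crop(t,405,190,80,60,5),crop(t,195,195,80,60,5)]),np.hstack([crop(s,170,215,80,60,5),crop(s,335,115,80,60,5)])]))
```

```text
[[-0.019, -0.992, 0.127], [-1.0, 0.02, 0.006], [-0.009, -0.127, -0.992]]
standctr [ 0.5555 -0.3261  0.04  ]
eye [0.5382 0.0231 0.102 ]
hub [0.5384 0.1318 0.102 ]
handle [ 0.5565 -0.3228  0.111 ]
mat [ 0.7623 -0.0572  0.    ]
mat [ 0.6206 -0.3133  0.    ]
white [ 0.4798 -0.3076  0.1   ]
pink [ 0.6051 -0.3985  0.1   ]
eye [0.5415 0.0183 0.102 ]
hub [0.5439 0.1308 0.102 ]
handletop [ 0.5589 -0.3257  0.111 ]
base [-0.0051 -0.0024  0.    ]
```

View pics/c0.png

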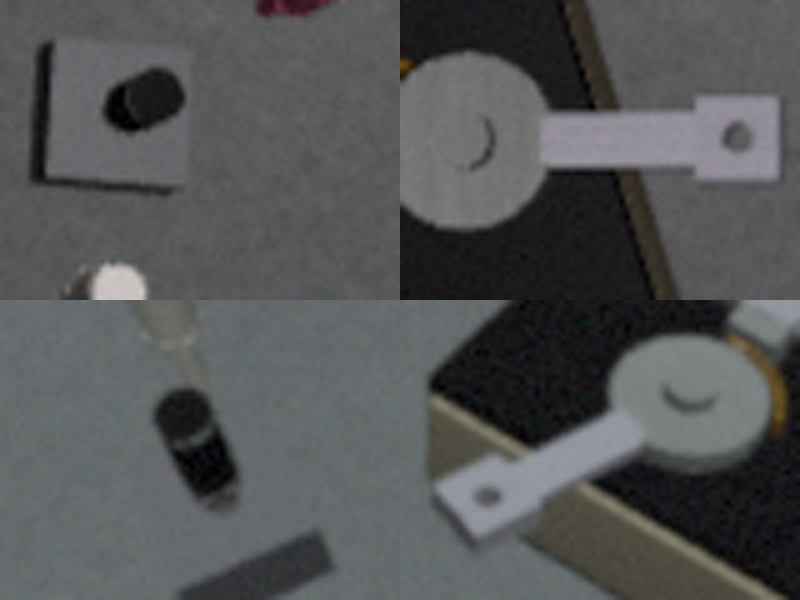

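Run:
```python
from h import *
s,t=load('s0.png'),load('t0.png')
print('handletop',cross(ray(t,436.6,208.6),ray(s,206,237)))
print('standtop',onz(t,428.2,212.4,.04))
print('eye',cross(ray(t,262.2,222),ray(s,352,153.6)), onz(t,262.2,222,.102),onz(s,352,153.6,.102))
print('hub',cross(ray(t,207.7,222.6),ray(s,392.6,133.4)))
print('white',cross(ray(t,428.5,248),ray(s,200.5,206)),'pink',cross(ray(t,471,184.5),ray(s,182,281)))
o=bot.get_obs(); M=R.from_quat(o['eef_rot'],scalar_first=True).as_matrix(); print(M.round(3))
print(np.degrees(np.arctan2(M[1,1],M[0,1])))
```

```text
handletop (array([ 0.55724465, -0.32674775,  0.10972153]), np.float64(0.0008884139573087267))
standtop [ 0.55686034 -0.32450097  0.04      ]
eye (array([0.5378735 , 0.02206713, 0.10083677]), np.float64(0.0018758245439025312)) [0.53822653 0.0227446  0.102     ] [0.53829606 0.0205522  0.102     ]
hub (array([0.53900864, 0.13241058, 0.09883089]), np.float64(0.001840607847772888))
white (array([ 0.48026527, -0.30728188,  0.10028596]), np.float64(0.002556383628829257)) pink (array([ 0.60678379, -0.40082633,  0.09684451]), np.float64(0.001568831378425505))
[[ 0.95   0.313 -0.001]
 [ 0.313 -0.95   0.002]
 [-0.    -0.002 -1.   ]]
-71.78853790073596
```

```bash
python3 -m jog '[{"rotation":[0,0,0],"travel":[0.0427,-0.0166,0],"fingers":0},{"rotation":[0,0,0],"travel":[0.0427,-0.0166,0],"fingers":0},{"rotation":[0,0,0],"travel":[0.0427,-0.0166,0],"fingers":0},{"rotation":[0,0,0],"travel":[0.0427,-0.0166,0],"fingers":0},{"rotation":[0,0,0],"travel":[0.0427,-0.0166,0],"fingers":0},{"rotation":[0,0,0],"travel":[0.0427,-0.0166,0],"fingers":0},{"rotation":[0,0,0],"travel":[0.0427,-0.0166,0],"fingers":0},{"rotation":[0,0,0],"travel":[0.0427,-0.0166,0],"fingers":0},{"rotation":[0,0,0],"travel":[0.0427,-0.0166,0],"fingers":0},{"rotation":[0,0,0],"travel":[0.0427,-0.0166,0],"fingers":0}]' 50
python3 -m jog '[{"rotation":[0,0,-0.164],"travel":[0,0,0],"fingers":0},{"rotation":[0,0,-0.164],"travel":[0,0,0],"fingers":0},{"rotation":[0,0,-0.164],"travel":[0,0,0],"fingers":0},{"rotation":[0,0,-0.164],"travel":[0,0,0],"fingers":0},{"rotation":[0,0,-0.164],"travel":[0,0,0],"fingers":0},{"rotation":[0,0,-0.164],"travel":[0,0,0],"fingers":0},{"rotation":[0,0,-0.164],"travel":[0,0,0],"fingers":0},{"rotation":[0,0,-0.164],"travel":[0,0,0],"fingers":0},{"rotation":[0,0,-0.164],"travel":[0,0,0],"fingers":0},{"rotation":[0,0,-0.164],"travel":[0,0,0],"fingers":0},{"rotation":[0,0,0],"travel":[0,0,0],"fingers":0},{"rotation":[0,0,0],"travel":[0,0,0],"fingers":0}]'
cat >> h.py <<'E'
def todo(x,y,z):
    o=bot.get_obs(); M=R.from_quat(o['eef_rot'],scalar_first=True).as_matrix()
    print('t',o['time'],'tcp',o['ee_pos'].round(4),'yaw',np.degrees(np.arctan2(M[1,1],M[0,1])).round(2),'tz',M[:,2].round(4),'q',o['joint_positions'].round(2),'F',o['force'].round(2),'w',o['grip_width'],o['gripper_force'])
    print('tool delta',(M.T@(np.array([x,y,z])-o['ee_pos'])).round(4))
E
python3 - <<'E'
from h import *
todo(.557,-.3258,.086)
s=snap('wrist','w1.png')
print(proj(s,(.557,-.3267,.110)),proj(s,(.5569,-.3245,.04)))
E
```

```text
time: 1.35
ee_pos: [0.5577, -0.3252, 0.2271]
eef_rot: [-0.0, 0.987, 0.158, -0.0]
force: [1.2, -0.3, -0.5]
grip_width: 1.001
gripper_force: 0.0
time: 2.85
ee_pos: [0.5567, -0.3264, 0.2272]
eef_rot: [-0.0, 0.559, 0.829, -0.0]
force: [0.1, -0.8, 0.1]
grip_width: 0.999
gripper_force: 0.0
t 2.85 tcp [ 0.5567 -0.3264  0.2272] yaw 22.01 tz [-4.e-04  2.e-04 -1.e+00] q [ 0.72  0.65 -0.41  1.52  0.28  1.03  0.63] F [ 0.14 -0.85  0.11] w 0.9988711987972773 0.0
tool delta [0.0004 0.0005 0.1412]
[320.17904896 202.85803935] [320.80124223 183.84228798]
```

View pics/w1.png

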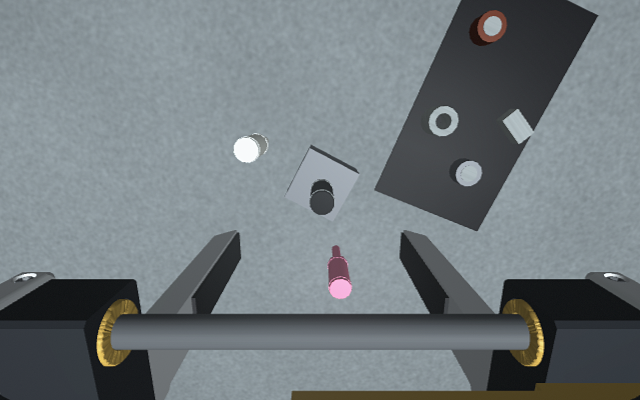

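The wrist view shows the black handle top at (322,203), where it was predicted at (320,203). The look-alikes at (246,150) and (340,288) are clear of the finger paths.

```bash
python3 -m jog '[{"rotation":[0,0,0],"travel":[0.0001,0.0001,0.023],"fingers":0},{"rotation":[0,0,0],"travel":[0.0001,0.0001,0.023],"fingers":0},{"rotation":[0,0,0],"travel":[0.0001,0.0001,0.023],"fingers":0},{"rotation":[0,0,0],"travel":[0.0001,0.0001,0.023],"fingers":0},{"rotation":[0,0,0],"travel":[0,0.0001,0.023],"fingers":0},{"rotation":[0,0,0],"travel":[0,0,0.023],"fingers":0},{"rotation":[0,0,0],"travel":[0,0,0],"fingers":0},{"rotation":[0,0,0],"travel":[0,0,0],"fingers":255},{"rotation":[0,0,0],"travel":[0,0,0],"fingers":255},{"rotation":[0,0,0],"travel":[0,0,0],"fingers":255},{"rotation":[0,0,0],"travel":[0,0,0],"fingers":255},{"rotation":[0,0,0],"travel":[0,0,0],"fingers":255},{"rotation":[0,0,0],"travel":[0,0,0],"fingers":255},{"rotation":[0,0,0],"travel":[0,0,0],"fingers":255},{"rotation":[0,0,0],"travel":[0,0,0],"fingers":255},{"rotation":[0,0,0],"travel":[0,0,0],"fingers":255}]' 50
```

```text
time: 4.9
ee_pos: [0.5572, -0.3257, 0.0894]
eef_rot: [-0.0, 0.558, 0.83, 0.0]
force: [0.4, 0.5, -0.6]
grip_width: 0.224
gripper_force: 50.0
```

```bash
python3 -m jog '[{"rotation":[0,0,0],"travel":[0,0,-0.015],"fingers":255},{"rotation":[0,0,0],"travel":[0,0,-0.02],"fingers":255},{"rotation":[0,0,0],"travel":[0,0,-0.025],"fingers":255},{"rotation":[0,0,0],"travel":[0,0,-0.025],"fingers":255},{"rotation":[0,0,0],"travel":[0,0,-0.025],"fingers":255},{"rotation":[0,0,0],"travel":[0,0,-0.02],"fingers":255},{"rotation":[0,0,0],"travel":[0.0328,0.0112,0],"fingers":255},{"rotation":[0,0,0],"travel":[0.0328,0.0112,0],"fingers":255},{"rotation":[0,0,0],"travel":[0.0328,0.0112,0],"fingers":255},{"rotation":[0,0,0],"travel":[0.0328,0.0112,0],"fingers":255},{"rotation":[0,0,0],"travel":[0.0328,0.0112,0],"fingers":255},{"rotation":[0,0,0],"travel":[0.0328,0.0112,0],"fingers":255},{"rotation":[0,0,0],"travel":[0.0328,0.0112,0],"fingers":255},{"rotation":[0,0,0],"travel":[0.0328,0.0112,0],"fingers":255},{"rotation":[0,0,0],"travel":[0.0328,0.0112,0],"fingers":255},{"rotation":[0,0,0],"travel":[0.0328,0.0112,0],"fingers":255},{"rotation":[0,0,0],"travel":[0,0,0],"fingers":255},{"rotation":[0,0,0],"travel":[0,0,0],"fingers":255}]'
python3 - <<'E'
from h import *
todo(.538,.0218,.2)
s=snap('scene','s2.png');t=snap('top','t2.png');w=snap('wrist','w2.png')
o=bot.get_obs()['ee_pos']; o=np.array(o)
def c(im,p,k=4,W=100,H=75):
    u,v=proj(im,p).astype(int); x=int(np.clip(u-W//2,0,640-W)); y=int(np.clip(v-H//2,0,400-H)); print(x,y)
    return cv2.resize(im['frame'][y:y+H,x:x+W,::-1],None,fx=k,fy=k,interpolation=cv2.INTER_CUBIC)
p=o-[0,0,.05]
cv2.imwrite('pics/c2.png',np.vstack([np.hstack([c(s,p),c(t,p)]),np.hstack([c(w,p),cv2.resize(w['frame'][:,:,::-1],(400,300))])]))
for z in(.0,-.031,-.076): print([proj(i,o+[0,0,z]).round(1) for i in(s,t,w)])
E
```

```text
time: 7.15
ee_pos: [0.5372, 0.0193, 0.2204]
eef_rot: [0.001, 0.558, 0.83, -0.0]
force: [-0.9, -1.2, -0.4]
grip_width: 0.225
gripper_force: 50.0
t 7.15 tcp [0.5372 0.0193 0.2204] yaw 22.15 tz [ 7.0e-04 -1.2e-03 -1.0e+00] q [ 0.2   0.5  -0.43  1.83  0.27  0.86  0.03] F [-0.85 -1.18 -0.36] w 0.22547905013506 49.999220967292786
tool delta [0.002  0.0017 0.0204]
302 94
209 182
270 191
[array([354.1, 113.9]), array([255.3, 217.2]), array([320.1, 260.8])]
[array([353.2, 125.2]), array([257.9, 218.7]), array([320.1, 238.8])]
[array([352. , 140.5]), array([261.3, 220.7]), array([320. , 216.5])]
```

View pics/c2.png

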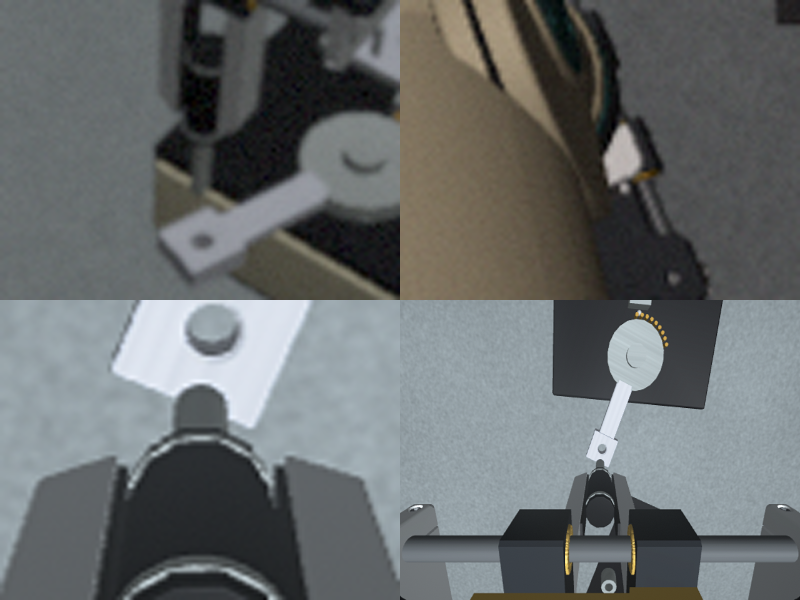

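The scene crop shows the rod upright in the grip, with its tip at about (351.9,141.6). The wrist crop shows the eye hole at about (322.9,197.4) and the shaft's end at v≈211.5, u≈320; the arm hides this area from the top camera.

Run:
```python
from h import *
s,w,t0,s0=load('s2.png'),load('w2.png'),load('t0.png'),load('s0.png')
o=bot.get_obs(); M=R.from_quat(o['eef_rot'],scalar_first=True).as_matrix(); T=o['ee_pos']
print('eye by wrist',onz(w,322.9,197.4,.102), 'by scene now', onz(s,302+203/4-.4,94+240/4-.4,.102))
a=np.linspace(0,6.28,60)
for lean in(-2,0,2):
    tx=np.tan(np.radians(lean))
    def pt(d,r,a): return T+M@np.array([d*tx+r*np.cos(a),r*np.sin(a),d])
    v=[min(proj(w,pt(d,r,x))[1] for x in a) for d,r in((.079,3),(.079,.003),(.075,.005))[1:]]
    vs=[max(proj(s,pt(d,r,x))[1] for x in a) for d,r in((.079,.003),(.075,.005))]
    print(lean,'wrist minv',np.round(v,1),'scene maxv',np.round(vs,1),'scene tip',proj(s,pt(.079,0,0)).round(1),'shoulder',proj(s,pt(.034,0,0)).round(1),'wrist sh min', min(proj(w,pt(.034,.011,x))[1] for x in a))
# wrist profile along column 320, scene rows for shaft centre
g=w['frame'].mean(2); print('wrist col320 v195-235',g[195:235,318:323].mean(1).round(0).astype(int))
gs=s['frame'].mean(2)
for v in range(126,148,2): print(v,gs[v,342:362].round(0).astype(int))
```

```text
eye by wrist [0.5380277  0.02342008 0.102     ] by scene now [0.53871111 0.02117613 0.102     ]
-2 wrist minv [215.1 214. ] scene maxv [143.5 142.9] scene tip [351.2 142.4] shoulder [352.8 126.7] wrist sh min 222.1949315616435
0 wrist minv [211.6 210.6] scene maxv [142.6 142.1] scene tip [351.9 141.5] shoulder [353.1 126.3] wrist sh min 220.36649613223116
2 wrist minv [208.1 207.2] scene maxv [141.8 141.3] scene tip [352.6 140.7] shoulder [353.4 125.9] wrist sh min 218.53250992180978
wrist col320 v195-235 [162 163 165 165 167 153 113 106 117 155 223 222 226 227 227 227 234 128
  85  86  87  87  87  87  87  87  87  89  52  82 173  85  46  46  46  46
  45  45  45  45]
126 [107  96  76  48  33  49  49  35  24   6  13  16  13  31  58  77  70  67
  65  49]
128 [76 44 29 26 24 17 29 46 56 57 53 55 59 58 56 43 27 28 17 26]
130 [29 21 28 18 23 13 20 29 34 46 52 53 50 31 16 20 25 21 13 23]
132 [22 20 20 18 24 23 30 33 47 64 70 71 61 44 20 27 18 20 17 21]
134 [92 66 35 16  5 18 18 28 53 66 71 70 59 36 21 26 20 28 27 28]
136 [106 119 114  99  67  38  24  33  54  64  73  71  55  33  19  19  30  22
  21  22]
138 [ 78  78  87 102 115 119 111  90  67  65  75  73  57  29  26  18  25  25
  26  16]
140 [75 76 76 73 71 80 93 84 63 67 71 73 53 17 13 21 17 21 15 20]
142 [ 74  74  77  77  73  76  77  75  70  66  77 102 111 106  88  56  26  19
  12  17]
144 [ 73  72  73  76  73  74  73  77  76  75  81  80  85  98 108 117 110  93
  73  58]
146 [ 72  71  71  74  73  74  75  78  91 102 120 133 134 117  95  91 109 126
 145 151]
```

```bash
python3 -m jog '[{"rotation":[0,0,0],"travel":[0.0032,0.002,0],"fingers":255},{"rotation":[0,0,0],"travel":[0,0,0.012],"fingers":255},{"rotation":[0,0,0],"travel":[0,0,0.012],"fingers":255},{"rotation":[0,0,0],"travel":[0,0,0.011],"fingers":255},{"rotation":[0,0,0],"travel":[0,0,0],"fingers":255},{"rotation":[0,0,0],"travel":[0,0,0],"fingers":255}]'
python3 - <<'E'
from h import *
todo(.538,.0228,.185)
s=snap('scene','s3.png');w=snap('wrist','w3.png')
k=8
a=cv2.resize(w['frame'][185:235,297:347,::-1],None,fx=k,fy=k,interpolation=cv2.INTER_CUBIC)
b=cv2.resize(s['frame'][130:180,327:377,::-1],None,fx=k,fy=k,interpolation=cv2.INTER_CUBIC)
cv2.imwrite('pics/c3.png',np.hstack([a,b]))
o=bot.get_obs()['ee_pos']
print(proj(w,(.538,.0228,.102)),proj(w,o-[0,0,.0794]),proj(s,(.538,.0228,.102)),proj(s,o-[0,0,.0794]))
E
```

```text
time: 8.05
ee_pos: [0.538, 0.024, 0.1845]
eef_rot: [0.0, 0.558, 0.83, 0.0]
force: [0.4, -0.3, -0.1]
grip_width: 0.225
gripper_force: 50.0
t 8.05 tcp [0.538  0.024  0.1845] yaw 22.17 tz [ 2.e-04  1.e-04 -1.e+00] q [ 0.18  0.55 -0.41  1.87  0.3   0.78 -0.01] F [ 0.36 -0.28 -0.11] w 0.22504355713577112 49.99937832355499
tool delta [-0.0012 -0.0004 -0.0005]
[319.20612707 215.54068211] [319.93233621 215.53775921] [352.77300626 153.06462542] [353.34826927 151.81582054]
```

View pics/c3.png

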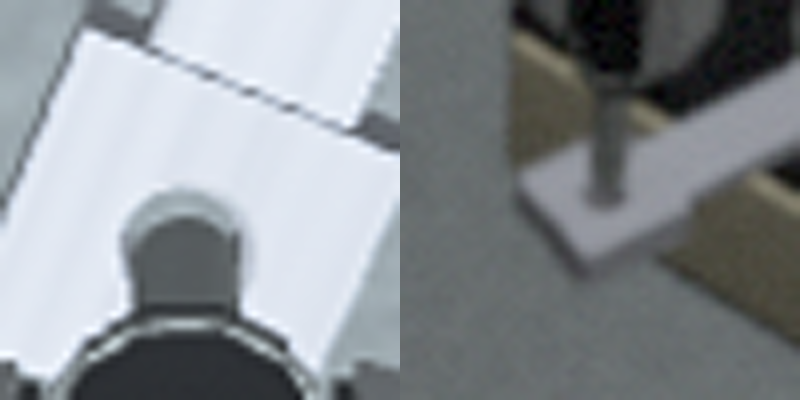

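The wrist crop shows the tip inside the bevelled rim, with rod centre u≈185 and ring centre u≈187 in crop pixels (8x). The scene crop agrees, so I lower it gently.

```bash
python3 -m jog '[{"rotation":[0,0,0],"travel":[-0.0005,0,0.004],"fingers":255},{"rotation":[0,0,0],"travel":[0,0,0.004],"fingers":255},{"rotation":[0,0,0],"travel":[0,0,0.004],"fingers":255},{"rotation":[0,0,0],"travel":[0,0,0],"fingers":255}]'; python3 -c "
from h import *
todo(.538,.0228,.1364)"
```

```text
time: 8.65
ee_pos: [0.5376, 0.0234, 0.172]
eef_rot: [-0.0, 0.558, 0.83, -0.0]
force: [0.3, 0.1, -0.1]
grip_width: 0.226
gripper_force: 50.0
t 8.65 tcp [0.5376 0.0234 0.172 ] yaw 22.17 tz [-9.e-04 -1.e-04 -1.e+00] q [ 0.17  0.57 -0.4   1.88  0.31  0.76 -0.01] F [ 0.31  0.06 -0.12] w 0.22593036695602253 49.99935686588287
tool delta [-0.0007  0.0001  0.0356]
```

Tip is at 0.0926, inside the eye, with no force. I continue down.

```bash
python3 -m jog '[{"rotation":[0,0,0],"travel":[0,0,0.006],"fingers":255},{"rotation":[0,0,0],"travel":[0,0,0.006],"fingers":255},{"rotation":[0,0,0],"travel":[0,0,0.006],"fingers":255},{"rotation":[0,0,0],"travel":[0,0,0.006],"fingers":255},{"rotation":[0,0,0],"travel":[0,0,0.005],"fingers":255},{"rotation":[0,0,0],"travel":[0,0,0.003],"fingers":255},{"rotation":[0,0,0],"travel":[0,0,0],"fingers":255}]'
python3 -m jog '[{"rotation":[0,0,0],"travel":[0,0,0.001],"fingers":255},{"rotation":[0,0,0],"travel":[0,0,0],"fingers":255}]'
python3 -m jog '[{"rotation":[0,0,0],"travel":[0,0,0.001],"fingers":255},{"rotation":[0,0,0],"travel":[0,0,0],"fingers":255}]'
python3 -m jog '[{"rotation":[0,0,0],"travel":[0,0,0.001],"fingers":255},{"rotation":[0,0,0],"travel":[0,0,0],"fingers":255}]'
```

```text
time: 9.52
ee_pos: [0.5379, 0.0235, 0.1403]
eef_rot: [-0.0, 0.558, 0.83, -0.0]
force: [0.5, -0.6, -1.0]
grip_width: 0.228
gripper_force: 50.0
time: 9.78
ee_pos: [0.5381, 0.0235, 0.1396]
eef_rot: [0.0, 0.558, 0.83, 0.0]
force: [-0.3, -0.8, -2.2]
grip_width: 0.226
gripper_force: 50.0
time: 10.02
ee_pos: [0.538, 0.0235, 0.1385]
eef_rot: [0.0, 0.558, 0.83, -0.0]
force: [0.7, -0.1, -0.7]
grip_width: 0.225
gripper_force: 50.0
time: 10.28
ee_pos: [0.5379, 0.0234, 0.1374]
eef_rot: [-0.0, 0.558, 0.83, -0.0]
force: [0.3, 1.1, -0.3]
grip_width: 0.225
gripper_force: 50.0
```

```bash
for i in 1 2; do :; done
python3 -m jog '[{"rotation":[0,0,0],"travel":[0,0,0.0008],"fingers":255},{"rotation":[0,0,0],"travel":[0,0,0],"fingers":255}]'
python3 -m jog '[{"rotation":[0,0,0],"travel":[0,0,0.0008],"fingers":255},{"rotation":[0,0,0],"travel":[0,0,0],"fingers":255}]'
python3 -m jog '[{"rotation":[0,0,0],"travel":[0,0,0.0008],"fingers":255},{"rotation":[0,0,0],"travel":[0,0,0],"fingers":255}]'
```

```text
time: 10.52
ee_pos: [0.5379, 0.0234, 0.1366]
eef_rot: [-0.0, 0.558, 0.83, -0.0]
force: [-0.3, 0.5, 0.1]
grip_width: 0.227
gripper_force: 50.0
time: 10.78
ee_pos: [0.5381, 0.0235, 0.1362]
eef_rot: [0.0, 0.558, 0.83, 0.0]
force: [0.1, 0.1, 4.4]
grip_width: 0.229
gripper_force: 50.0
time: 11.02
ee_pos: [0.5381, 0.0234, 0.136]
eef_rot: [0.0, 0.558, 0.83, -0.0]
force: [-2.0, -0.0, 9.1]
grip_width: 0.226
gripper_force: 50.0
```

```bash
python3 -m jog '[{"rotation":[0,0,0],"travel":[-0.0004,0.0009,-0.0004],"fingers":255},{"rotation":[0,0,0],"travel":[-0.0013,0.0042,0],"fingers":255},{"rotation":[0,0,0],"travel":[0,0,0],"fingers":255}]' 60
python3 -m jog '[{"rotation":[0,0,0],"travel":[-0.0013,0.0042,0],"fingers":255},{"rotation":[0,0,0],"travel":[-0.0013,0.0042,0],"fingers":255},{"rotation":[0,0,0],"travel":[0,0,0],"fingers":255}]'
python3 -m jog '[{"rotation":[0,0,0],"travel":[-0.0013,0.0042,0],"fingers":255},{"rotation":[0,0,0],"travel":[0,0,0],"fingers":255}]'
python3 -m jog '[{"rotation":[0,0,0],"travel":[-0.0006,0.0020,0],"fingers":255},{"rotation":[0,0,0],"travel":[0,0,0],"fingers":255}]'
python3 -c "
from h import *
todo(.5555,.0246,.136);s=snap('scene','s4.png')"
```

```text
time: 11.4
ee_pos: [0.541, 0.0235, 0.1359]
eef_rot: [-0.001, 0.558, 0.83, -0.002]
force: [-6.1, -1.0, 11.3]
grip_width: 0.226
gripper_force: 60.0
time: 11.78
ee_pos: [0.551, 0.0243, 0.136]
eef_rot: [-0.001, 0.558, 0.83, -0.001]
force: [-3.7, -0.5, 8.1]
grip_width: 0.227
gripper_force: 60.0
time: 12.02
ee_pos: [0.5558, 0.0249, 0.136]
eef_rot: [-0.0, 0.558, 0.83, -0.001]
force: [-3.3, -0.1, 8.3]
grip_width: 0.228
gripper_force: 60.0
time: 12.28
ee_pos: [0.5568, 0.025, 0.136]
eef_rot: [-0.001, 0.558, 0.83, -0.001]
force: [-4.5, -0.3, 9.3]
grip_width: 0.225
gripper_force: 60.0
t 12.275 tcp [0.5568 0.025  0.136 ] yaw 22.18 tz [-0.0033 -0.0011 -1.    ] q [ 0.15  0.64 -0.37  1.86  0.34  0.71 -0.04] F [-4.48 -0.34  9.35] w 0.22522725070175967 60.004016160964966
tool delta [ 0.0001 -0.0014 -0.    ]
```

```bash
python3 -m jog '[{"rotation":[0,0,0],"travel":[-0.0008,0.0044,0],"fingers":255},{"rotation":[0,0,0],"travel":[-0.0007,0.0044,0],"fingers":255},{"rotation":[0,0,0],"travel":[-0.0006,0.0044,0],"fingers":255},{"rotation":[0,0,0],"travel":[-0.0004,0.0042,0],"fingers":255},{"rotation":[0,0,0],"travel":[0,0,0],"fingers":255}]'
python3 -m jog '[{"rotation":[0,0,0],"travel":[-0.0002,0.0044,0],"fingers":255},{"rotation":[0,0,0],"travel":[0,0.0044,0],"fingers":255},{"rotation":[0,0,0],"travel":[0.0001,0.0044,0],"fingers":255},{"rotation":[0,0,0],"travel":[0.0003,0.0044,0],"fingers":255},{"rotation":[0,0,0],"travel":[0,0,0],"fingers":255}]'
python3 -c "
from h import *
a=.48-.005
h=np.array([.5385,.1332])
p=h+.11*np.array([np.sin(a),-np.cos(a)])+.0013*np.array([np.cos(a),np.sin(a)])
todo(*p,.136)
a+=.16
p=h+.11*np.array([np.sin(a),-np.cos(a)])+.0013*np.array([np.cos(a),np.sin(a)])
todo(*p,.136)"
```

```text
time: 12.95
ee_pos: [0.574, 0.0291, 0.136]
eef_rot: [-0.001, 0.558, 0.83, -0.001]
force: [-5.7, -1.6, 10.3]
grip_width: 0.227
gripper_force: 60.0
time: 13.58
ee_pos: [0.5902, 0.0358, 0.136]
eef_rot: [-0.001, 0.558, 0.83, -0.002]
force: [-5.3, -1.6, 10.0]
grip_width: 0.232
gripper_force: 60.0
t 13.575 tcp [0.5902 0.0358 0.136 ] yaw 22.17 tz [-0.0034 -0.0015 -1.    ] q [ 0.13  0.68 -0.37  1.76  0.34  0.76 -0.03] F [-5.28 -1.62 10.02] w 0.23156644423603495 60.00400722026825
tool delta [ 0.0002 -0.0001 -0.    ]
t 13.575 tcp [0.5902 0.0358 0.136 ] yaw 22.17 tz [-0.0034 -0.0015 -1.    ] q [ 0.13  0.68 -0.37  1.76  0.34  0.76 -0.03] F [-5.28 -1.62 10.02] w 0.23156644423603495 60.00400722026825
tool delta [ 0.0034  0.0172 -0.0001]
```

```bash
python3 -m jog '[{"rotation":[0,0,0],"travel":[0.0005,0.0043,0],"fingers":255},{"rotation":[0,0,0],"travel":[0.0007,0.0043,0],"fingers":255},{"rotation":[0,0,0],"travel":[0.0009,0.0043,0],"fingers":255},{"rotation":[0,0,0],"travel":[0.0008,0.0029,0],"fingers":255},{"rotation":[0,0,0],"travel":[0,0,0],"fingers":255},{"rotation":[0,0,0],"travel":[0,0,0],"fingers":255}]'
python3 -m jog '[{"rotation":[0,0,0],"travel":[0.0003,0.0010,0],"fingers":255},{"rotation":[0,0,0],"travel":[0,0,0],"fingers":255},{"rotation":[0,0,0],"travel":[0,0,0],"fingers":255}]'
cat > chk.py <<'E'
from h import *
import sys
h=np.array([.5385,.1332]); a=.635
p=h+.11*np.array([np.sin(a),-np.cos(a)])+.0013*np.array([np.cos(a),np.sin(a)])
todo(*p,.136)
f=bot.get_obs()['force']; print('Ft',f[0]*np.cos(a)+f[1]*np.sin(a))
E
python3 chk.py
```

```text
time: 14.32
ee_pos: [0.6042, 0.0445, 0.1361]
eef_rot: [-0.001, 0.558, 0.83, -0.001]
force: [-4.3, -1.0, 8.3]
grip_width: 0.223
gripper_force: 60.0
time: 14.7
ee_pos: [0.6046, 0.0447, 0.136]
eef_rot: [-0.001, 0.558, 0.83, -0.002]
force: [-5.6, -1.7, 9.4]
grip_width: 0.229
gripper_force: 60.0
t 14.7 tcp [0.6046 0.0447 0.136 ] yaw 22.16 tz [-0.0031 -0.0018 -1.    ] q [ 0.11  0.7  -0.37  1.72  0.34  0.79 -0.04] F [-5.57 -1.73  9.41] w 0.2288510804438939 60.003588795661926
tool delta [ 0.0005  0.0005 -0.    ]
Ft -5.512166108300093
```

Force rose stiffly (4 to 5.5 N for a 1 mm command), so the lever sits in the notch. I check the angle by picture.

```bash
python3 - <<'E'
from h import *
s=snap('scene','s5.png');w=snap('wrist','w5.png');t=snap('top','t5.png')
cv2.imwrite('pics/c5.png',np.hstack([cv2.resize(s['frame'][90:190,320:420,::-1],(400,400),interpolation=cv2.INTER_CUBIC),cv2.resize(w['frame'][100:300,220:420,::-1],(400,400),interpolation=cv2.INTER_CUBIC)]))
h=np.array([.5385,.1332])
for a in(.475,.635,.795): 
    p=[*(h+.11*np.array([np.sin(a),-np.cos(a)])),.102]; q=[*(h+.07*np.array([np.sin(a),-np.cos(a)])),.102]
    print(a,[((proj(i,x)-o+.5)*k).round(0) for i,o,k in((s,(320,90),4),(w,(220,100),2)) for x in(p,q)])
s0=load('s0.png'); d=np.abs(s0['frame'].astype(int)-s['frame']).max(2)[225:340,240:380]; print('mat change px',(d>45).sum())
E
python3 chk.py
```

```text
0.475 [array([209., 306.]), array([242., 255.]), array([144., 284.]), array([129., 159.])]
0.635 [array([241., 317.]), array([261., 262.]), array([199., 275.]), array([166., 152.])]
0.795 [array([274., 324.]), array([282., 266.]), array([252., 258.]), array([201., 140.])]
mat change px 0
t 14.85 tcp [0.6046 0.0447 0.136 ] yaw 22.16 tz [-0.003  -0.0018 -1.    ] q [ 0.11  0.7  -0.37  1.72  0.34  0.79 -0.04] F [-5.06 -1.43  8.69] w 0.22991117381542267 60.00362992286682
tool delta [0.0006 0.0004 0.    ]
Ft -4.915509111499328
```

View pics/c5.png

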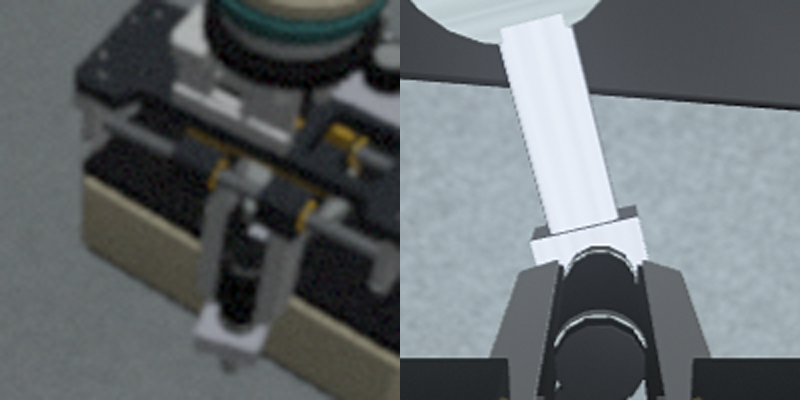

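The wrist crop shows the handle's shoulder on the eye block. The lever's mid-line passes (163,152) there, where 0.635 rad predicts (166,152). The mat is unchanged, so I hand the job in.

```bash
python3 -c "
from h import *
print(close_job())"
```

```text
the job is handed in; nothing more can be done
None
```

The job is handed in at about 15 s: the rod is seated in the eye with its shoulder on it, and the arm still grips it and holds the lever at the fourth click (about 0.64 rad, about 5 N push); the scene picture shows no change on the mat, and no verdict came back.

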